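# Clamp the nut jar in its holder and unscrew the tight lid

## Task

The jar of hazelnuts is to be opened with one hand. First brace it in the jar holder: swing the clamp bar in by its red upright grip, so that the sprung pad presses the jar home and the hook on the bar's end snaps behind the steel post, and leave it latched. Then unscrew the tight red lid anticlockwise, stop turning once its thread lets go, and finish while still holding the lid in the gripper, level and still a finger's breadth or two (about 2 cm) straight above the mouth of the jar; leave the bowl, the mug and the salt shaker where they are.

Things in the scene. Friction and masses are not known exactly. Their poses are not given: they have to be found in the camera images.
- holder: Fixed beech jar holder, T-shaped board 135 x 152 x 14 mm; origin at its underside below the middle of the jar's pocket, z up, open front faces its -x. Half-hexagon pocket of three walls behind the middle, 50 mm tall above the board, inner faces 32.5 mm from the middle. Clamp bar in front: hinge at the +y side, latch post at the -y side.
- seat (a point): point on the board's top (14 mm above the worktop) where the jar's axis stands when the jar is pressed home in the pocket
- clamp_hinge (a point): vertical hinge axis of the steel clamp bar, at (-52, 62) mm in the holder's frame, 44 mm above the worktop
- clamp (a joint): angle of the clamp bar, rad: 0 = across the jar's front, parallel to the holder's y; grows to 1.1 as it swings open, away from the jar (clockwise from above). It stays where it is left. Closing takes some 10 to 18 N at the grip over the last 0.1 rad; the hook snaps in near 0.01, the pad stops it near -0.04; let go, the bar springs back to about 0.015, held by the hook.
- pad (a joint): sprung rubber pad on the bar's inner side, m: 0 = fully out, 0.0062 = pressed in to its stop; about 0.003 (11 N on the jar) when the bar is latched. It meets a jar standing home at a clamp angle of about 0.07, and on the way it pushes the jar home.
- hook (a joint): sprung hook on the free end of the clamp bar, rad: 0 = at rest; up to 0.3 while the post pushes it aside, then it snaps back to 0. Clamp below 0.025 with hook near 0 means latched.
- clamp_grip (a point): top of the red upright grip of the clamp bar: round peg 16 mm across, 55 mm tall, top 99.5 mm above the worktop, 110.6 mm from the hinge axis. With the bar at 0 it is at (-80, -38) mm in the holder's frame; at clamp angle q it is turned from there by q clockwise about clamp_hinge. Bar's top edge: 55 mm above the worktop.
- post_top (a point): top of the fixed steel latch post, 8 mm across, 56 mm above the worktop, at (-31, -54.5) mm in the holder's frame
- jar: Loose hexagonal glass jar of hazelnuts, 64 mm across flats, 81 mm tall to its shoulder, about 0.42 kg; origin at the middle of its underside, z up; it stands in the pocket, its x about along the holder's x, but 9 to 16 mm forward of home and a little askew, so loose that it would spin with the lid; pressed home by the clamp it cannot turn.
- jar_rim (a point): centre of the jar's mouth at its rim, 106 mm above the jar's underside
- lid: Red ribbed plastic lid, 66 mm outside diameter, 19 mm tall, 60 g, screwed tight on the jar (three lugs under three lips); origin at the centre of its skirt's lower edge, 12 to 13 mm below the jar's rim when tight; x along the white tick on its top, z up. It starts yawed -6 to +20 degrees from the jar's x and turns stiffly (0.5 to 1 N m).
- lid_top (a point): centre of the lid's top, 19 mm above its origin. Turned anticlockwise from above the lid climbs 1 mm and comes free at about 62 degrees from the jar's x, where its sprung sealing disc pops it up 3 mm if it may rise; from 62 to 90 degrees it lifts straight off; at about 93 its lugs meet the next stops. Its skirt clears the rim 14 mm higher than when tight.
- bowl: empty purple plastic bowl, 137 mm across, 57 mm tall; leave it alone. (To its right, off the work, a full dish rack stands up to 0.32 m high, x 0.31 to 0.66, y -0.40 to -0.10: pass over or round it)
- mug: white mug with a handle, 82 mm body, 94 mm tall; leave it alone
- shaker: salt shaker with a grey top, 44 mm across, 90 mm tall; leave it alone

How it is judged:
By the outcome, as a careful person would: the job done as asked, in the order asked, and still so for the second after the job is handed in, while the arm keeps its last pose, push and grip.
It also fails if it takes over 54 s, if anything falls off the work surface, if the arm or the gripper's body presses on something with over 40 N, if the wrist force passes 120 N, or if a joint passes its speed limit or range.

## Robot

A 6-joint arm with a two-finger parallel gripper is mounted at the origin on a cart in front of the work surface, level with it; the furniture and walls round the work are solid. World frame = base frame: x ahead of the robot, y to its left, z up, the work surface at z = 0. Lengths are in m, angles in rad, forces in N, time in s.
With the tool pointing down it reaches from about 0.425 to 0.95 m from the base axis. Payload 14.7 kg.
Tool frame: the origin (TCP) lies on the centre line of the jaws, within the pads' length; the fingertips stand manip.tip_reach ahead of it and the grasp point (between the pads) lies 2 mm behind it (manip.tip_reach is the distance from the TCP to the fingertips, in m); z points along the fingers, y is the line along which they close (so a half turn about z gives the same grasp; the last joint's range is limited). The gripper opens to 85 mm and grips with 20 to 120 N. Pads are 22 mm wide; open, the fingers measure 114 mm over their backs; the gripper's body (76 mm by 85 mm) begins 54 mm behind the grasp point. The pads swing forward as they close: fully open they stand 13 mm farther back than shut.
Start: joints at [1.302, 0.48, 1.596, -0, 1.065, -0.047], TCP at [0.143, 0.634, 0.248] pointing down, gripper open.
Joint ranges: [-2.75, 2.75], [-0.82, 2.05], [0.23, 2.67], [-1.56, 4.7], [0.09, 2.69], [-2.92, 2.92]. Speed limits (rad/s): [1.89, 1.89, 2.39, 3.01, 3.01, 3.01].

## Interface

Orientations are given as a rotation vector (axis times angle).
In Python, from bench import manip gives the robot as it stands.
- The arm moves only by the shell command python3 -m pendant 'ROWS' [FORCE]. ROWS is a JSON object of lists of equal length, an entry for each row: "claw": the opening, from 0 (shut) to 1 (fully open); "translation": the shift along the tool's x, y, z in m, a list of three; "roll": the turn about the tool's z in degrees. A call has 1 to 12 rows; each row shifts and turns the commanded pose from where the row before left it, along the tool's axes as they then stand; what a row does not reach is not made up. A row lasts 1/12 s, in which the tool goes at most 41.7 mm and 7.16 degrees, less where a joint would pass 70% of its speed; a pose out of reach is approached as far as the arm can. A call with a gripper value outside its range is refused whole. The fingers move at their own pace and stop on an object; FORCE is the grip in N (left out, the last holds). Time passes only in rows, so rows that do not move let the fingers close. It gives the time, the measured TCP pose, the force, the opening and the grip force at its end, in the units of the state.
- manip.sense(): the state, without advancing time (a new reading comes with each control period).
- manip.grab_frame(name): name is "side" or "top" or "wrist"; returns a dict with "frame" (480x640x3 uint8, red, green, blue), "range_z" (480x640 float32, m along the optical axis (not along the pixel's ray), 0 where there is no reading), "K" (3x3 intrinsics, pixels), "k1" (the pictures are not rectified: a ray, as slopes to the right and down, at radius r is drawn at 1 + k1 r^2 times it, then the intrinsics apply), "R" (3x3) and "t" (3): a world point X has camera coordinates R X + t. Camera axes: x right, y down, z forward; pixel columns grow to the right and rows downward; lengths in m; the calibration is good to about 2 mm. A picture is of the moment at which its call begins.
- manip.hand_in(): hands the job in; it is judged then, once.
The state is a dict: "time_s": time; "joint_pos": joint angles; "dq": joint speeds; "joint_torque": joint torques, N m; "tool_pos": TCP position; "tcp_rot": TCP orientation; "contact_force": force on the tool from outside, world axes, zero at the start; "torque": the same for the moment, N m; "finger_gap": finger opening in m; "gripper_force": force on a finger pad.
Only numpy, scipy, OpenCV 4.12 (cv2) and the standard library are available. Lean on these libraries where they do the work, as an engineer would, in place of code of your own. Each camera call takes 0.05 s, during which the arm holds its last target. There are 200 camera calls.

## Working session

There is one attempt and no reset: what is moved stays moved. The work goes in short steps, Python scripts to look and compute and a shell command to move; the robot and the scene stay as the last step left them, time stands still between calls to the robot, and variables do not carry over. Pictures are saved under pics/ and viewed, at most 10 in all, crops included, and the job is handed in when it is done.

```bash
mkdir -p pics
cat > h.py <<'E'
import numpy as np, cv2
from bench import manip
from scipy.spatial.transform import Rotation as Ro
def ray(f,u,v):
    K=f["K"]; k=float(f["k1"]); d=np.array([(u-K[0,2])/K[0,0],(v-K[1,2])/K[1,1]]); s=d.copy()
    for _ in range(20): s=d/(1+k*(s@s))
    R=np.array(f["R"]);t=np.array(f["t"])
    return -R.T@t, R.T@np.array([s[0],s[1],1.])
def onplane(f,u,v,z):
    o,d=ray(f,u,v); return o+d*(z-o[2])/d[2]
def depthpt(f,u,v):
    o,d=ray(f,u,v); return o+d*float(f["range_z"][int(v),int(u)])
def tri(f,p,g,q):
    a,d=ray(f,*p);b,e=ray(g,*q); d=d/np.linalg.norm(d);e=e/np.linalg.norm(e)
    s=np.linalg.lstsq(np.c_[d,-e],b-a,rcond=None)[0]; P=a+d*s[0];Q=b+e*s[1]
    return (P+Q)/2,np.linalg.norm(P-Q)
def cloud(f):
    z=f["range_z"];v,u=np.mgrid[0:480,0:640]; K=f["K"];k=float(f["k1"])
    d=np.stack([(u-K[0,2])/K[0,0],(v-K[1,2])/K[1,1]],-1);s=d.copy()
    for _ in range(20): s=d/(1+k*(s**2).sum(-1,keepdims=True))
    P=np.concatenate([s*z[...,None],z[...,None]],-1); P=(P-np.array(f["t"]))@np.array(f["R"]); P[z==0]=np.nan
    return P
def red(f,lo=110):
    h=cv2.cvtColor(f["frame"],cv2.COLOR_RGB2HSV)
    return (((h[...,0]<8)|(h[...,0]>172))&(h[...,1]>140)&(h[...,2]>60)).astype(np.uint8)
def blobs(m,mn=40):
    n,l,s,c=cv2.connectedComponentsWithStats(m)
    return [(i,s[i].tolist(),c[i].round(1).tolist()) for i in range(1,n) if s[i][4]>mn],l
E
python3 - <<'E'
from h import *
print(manip.sense(), manip.tip_reach)
ims=[]
for n in("side","top","wrist"):
    f=manip.grab_frame(n); cv2.imwrite(f"pics/{n}0.png",f["frame"][...,::-1]); print(n,np.array(f["K"]).round(1).tolist(),f["k1"],(-np.array(f["R"]).T@np.array(f["t"])).round(3),np.array(f["R"]).round(3).tolist())
    np.savez(f"{n}0.npz",**f)
    P=cloud(f); b,l=blobs(red(f))
    for i,s,c in b: 
        q=P[l==i]; q=q[~np.isnan(q[:,0])]; print(s,c,np.median(q,0).round(3) if len(q) else None, np.percentile(q[:,2],[2,98]).round(3) if len(q) else None)
E
```

```text
{'time_s': 0.0, 'joint_pos': array([ 1.30240568e+00,  4.80842301e-01,  1.59689215e+00, -5.13528408e-06,
        1.06513449e+00, -4.65745807e-02]), 'dq': array([ 0.0001059 , -0.00037353,  0.0018936 ,  0.00236061, -0.00028624,
       -0.00095049]), 'joint_torque': array([-4.86313002e-05, -9.50629449e+01, -4.30191529e+01,  7.68204291e-05,
        1.20616957e-02, -3.39005589e-05]), 'tool_pos': array([0.14285521, 0.63367984, 0.2476588 ]), 'tcp_rot': array([-3.47688375e-01, -3.12209601e+00,  1.98096136e-03]), 'contact_force': array([ 0.17989655, -0.33491899,  0.28475377]), 'torque': array([-0.04391638,  0.00671164, -0.03602293]), 'gripper_force': 0.0, 'finger_gap': 0.08532586097527775} 0.017
side [[582.5, 0.0, 332.4], [0.0, 582.5, 235.3], [0.0, 0.0, 1.0]] -0.14600860587443945 [ 0.352 -0.586  0.567] [[0.967, -0.253, -0.015], [-0.154, -0.54, -0.827], [0.201, 0.803, -0.562]]
[312, 148, 40, 27, 843] [331.9, 161.3] [0.568 0.263 0.124] [0.108 0.126]
[286, 203, 11, 32, 277] [291.5, 218.6] [0.478 0.18  0.075] [0.048 0.099]
[600, 383, 40, 97, 1811] [618.2, 421.1] [ 0.72  -0.311  0.099] [0.039 0.119]
top [[557.4, 0.0, 318.6], [0.0, 557.4, 250.7], [0.0, 0.0, 1.0]] -0.004281564884759786 [0.409 0.105 0.953] [[-0.028, -1.0, -0.002], [-0.988, 0.028, -0.152], [0.152, -0.002, -0.988]]
[545, 124, 53, 29, 457] [569.3, 135.3] [ 0.721 -0.307  0.102] [0.053 0.121]
[180, 211, 45, 44, 1491] [202.3, 232.3] [0.569 0.278 0.126] [0.117 0.129]
[261, 287, 12, 11, 98] [266.3, 292.1] [0.479 0.185 0.099] [0.058 0.102]
wrist [[409.6, 0.0, 319.3], [0.0, 409.6, 239.0], [0.0, 0.0, 1.0]] -0.08544776829271805 [0.062 0.652 0.373] [[0.22, 0.975, -0.0], [0.924, -0.208, 0.322], [0.314, -0.071, -0.947]]
```

View pics/top0.png

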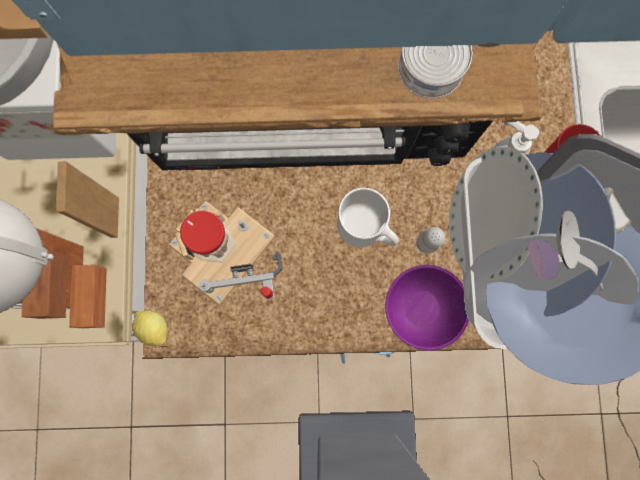

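View pics/side0.png

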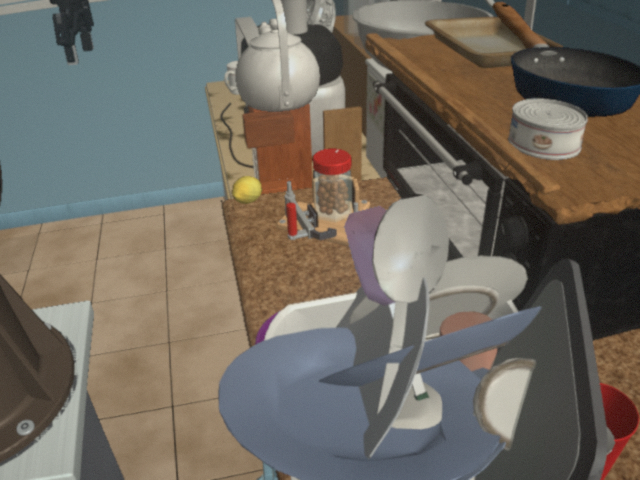

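The top view shows the lid at (203,232), the hinge at about (206,287), the red grip at (266,292) and the hook at (277,262). A post candidate is at (243,226), and a kettle stands at the left edge. The side view shows the jar lid at (332,161) and the grip at (291,218). Before moving I'll measure the obstacles on the path and zoom in on the top view.

Run:
```python
from h import *
top=dict(np.load("top0.npz"));side=dict(np.load("side0.npz"))
H={}
for f in(top,side):
    P=cloud(f).reshape(-1,3);P=P[~np.isnan(P[:,0])]
    for p in P:
        k=(round(p[0]/.05),round(p[1]/.05)); H[k]=max(H.get(k,-1),p[2])
print("rows x, cols y=0.8..-0.1 max z cm")
for i in range(3,18): print(i*5,[int(round(100*H[(i,j)])) if (i,j) in H else -99 for j in range(16,-3,-1)])
# lid/grip two views
def top_px(f):
    b,l=blobs(red(f)); return b,l
c=top["frame"][195:310,160:300]; cv2.imwrite("pics/topz.png",cv2.resize(c,None,fx=5,fy=5,interpolation=cv2.INTER_CUBIC)[...,::-1])
print("grip tri",tri(top,(266,291),side,(292.5,204.5)))
```

```text
rows x, cols y=0.8..-0.1 max z cm
15 [-90, -90, 34, 35, 37, 35, -90, -90, -90, -90, -90, -90, -81, 0, 0, 30, 28, 1, 0]
20 [-90, -90, -90, -90, -90, -90, -90, -90, -90, -90, -90, -91, -90, -90, -90, -90, -90, -90, -90]
25 [-90, -90, -90, -90, -90, -90, -90, -90, -90, -90, -90, -91, -90, -90, -90, -90, -90, -90, -90]
30 [-90, -90, -90, -90, -90, -90, -91, -90, -90, -90, -90, -90, -90, -90, -90, -90, -90, -90, -90]
35 [-90, -90, -90, -90, -91, -90, -91, -90, -90, -91, -90, -91, -90, -90, -90, -32, -19, -19, -90]
40 [-11, -11, -11, -11, -11, -11, -11, -13, 5, 5, 1, 1, 1, 1, 0, 0, 6, 6, 16]
45 [-11, -11, -11, 9, 23, 22, 11, -12, 5, 5, 2, 2, 10, 1, 1, 1, 6, 2, 16]
50 [19, 24, 24, 24, 28, 26, 22, -12, 1, 2, 9, 6, 10, 5, 1, 1, 6, 6, 19]
55 [-99, 25, 24, -99, 29, 33, 33, -12, 1, 7, 13, 13, 6, 5, 1, 10, 10, 9, 16]
60 [-99, -99, -11, -12, 25, 25, 21, -12, 0, 7, 13, 13, 5, 1, 1, 10, 10, 8, 16]
65 [18, 17, -11, -11, -11, -11, 12, 27, 27, 56, 56, 56, 56, 55, 55, 55, 55, 54, 54]
70 [18, 17, -11, 27, 27, 27, 12, 29, 49, 55, 29, 29, 29, 29, 29, 29, 32, 32, 53]
75 [16, 27, 27, 27, 26, 27, 28, 28, 28, 28, 28, 28, 28, 28, 28, 33, 32, 32, 32]
80 [12, 27, 27, 15, 16, 15, 28, 31, 31, 31, 31, 31, 31, 33, 33, 33, 33, 32, 32]
85 [-99, 27, -99, -99, 15, 16, 22, 31, 31, 28, 34, 34, 33, 32, -99, -99, 33, 33, 28]
grip tri (array([0.48147304, 0.18565134, 0.09712185]), np.float64(0.0019993973451110448))
```

View pics/topz.png

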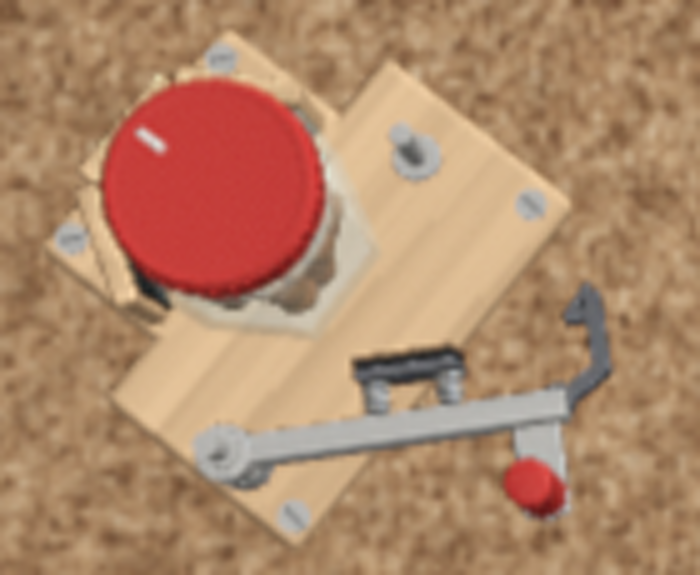

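```bash
python3 -m pendant '{"claw":[1,1,1,1,1,1,1,1,1,1,1,1],"translation":[[-0.031,-0.025,-0.006],[-0.031,-0.025,-0.006],[-0.031,-0.025,-0.006],[-0.031,-0.025,-0.006],[-0.031,-0.025,-0.006],[-0.031,-0.025,-0.006],[-0.031,-0.025,-0.006],[-0.031,-0.025,-0.006],[-0.031,-0.025,-0.006],[-0.031,-0.025,-0.006],[-0.031,-0.025,-0.006],[-0.031,-0.025,-0.006]],"roll":[0,0,0,0,0,0,0,0,0,0,0,0]}' 60
python3 -m pendant '{"claw":[1,1,1],"translation":[[-0.031,-0.025,0],[0,0,0],[0,0,0]],"roll":[0,0,0]}'
python3 - <<'E'
from h import *
top=dict(np.load("top0.npz"))
for n,p,z in(("post",(240,221.6),.056),("hinge",(204,285.4),.058),("grip",(266,291.6),.0995)): print(n,onplane(top,*p,z).round(4))
f=manip.grab_frame("wrist");np.savez("wrist1.npz",**f);cv2.imwrite("pics/wrist1.png",f["frame"][...,::-1])
print(manip.sense()["joint_pos"].round(3))
E
```

```text
time_s: 1.15
tool_pos: [0.4406, 0.2578, 0.3206]
tcp_rot: [0.348, 3.122, 0.0]
contact_force: [0.7, 1.1, 0.3]
finger_gap: 0.0856
gripper_force: 0.0
time_s: 1.4
tool_pos: [0.4656, 0.2266, 0.3202]
tcp_rot: [-0.354, -3.122, 0.0]
contact_force: [-0.3, 1.0, -0.6]
finger_gap: 0.0852
gripper_force: 0.0
post [0.5991 0.2307 0.056 ]
hinge [0.4956 0.2891 0.058 ]
grip [0.4794 0.1856 0.0995]
[ 0.397  0.222  1.804  0.     1.116 -0.95 ]
```

View pics/wrist1.png

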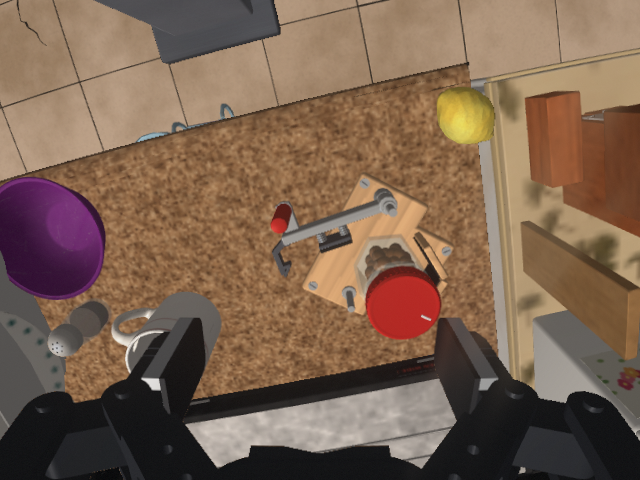

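The wrist view shows the grip peg at about (280,218), the hinge at (387,204), the post at (350,300), and the lid centre at about (403,302) with its tick at (427,317). I'll zoom to read exact pixels and triangulate.

Run:
```python
from h import *
f=dict(np.load("wrist1.npz"))
c=f["frame"][170:345,260:460]; cv2.imwrite("pics/wz.png",cv2.resize(c,None,fx=4,fy=3.4,interpolation=cv2.INTER_CUBIC)[...,::-1][:,:800])
```

```text
(no output)
```

View pics/wz.png

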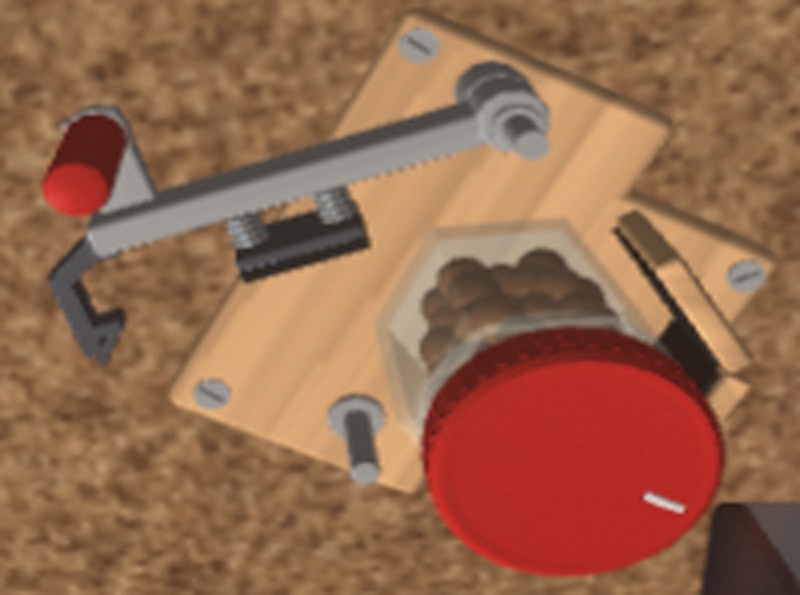

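Run:
```python
from h import *
t=dict(np.load("top0.npz"));w=dict(np.load("wrist1.npz"));s=dict(np.load("side0.npz"))
pts=dict(post=((240,221.6),(351.3,308.8)),hinge=((203.4,285.8),(393.7,211.2)),grip=((266,291.6),(279.3,225.3)),lid=((202.6,232),(403.5,306.8)),tick=((190.2,223),(426,318)))
R={}
for k,(a,b) in pts.items():
    P,e=tri(t,a,w,b);R[k]=P; print(k,P.round(4),round(e,4))
for k,z in(("post",.056),("grip",.0995),("lid",.1265),("tick",.1265)): print(k,"w",onplane(w,*pts[k][1],z).round(4),"t",onplane(t,*pts[k][0],z).round(4))
# board screws / depth-plane lid check (wrist)
P=cloud(w); m=red(w);b,l=blobs(m)
for i,st,c in b:
    q=P[l==i];q=q[~np.isnan(q[:,0])]; z=np.percentile(q[:,2],90); q=q[abs(q[:,2]-z)<.004]; c,r=cv2.minEnclosingCircle(q[:,:2].astype(np.float32)); print(st,z.round(4),np.round(c,4),round(r,4))
```

```text
post [0.5999 0.2314 0.0529] 0.0006
hinge [0.4941 0.2885 0.0787] 0.0056
grip [0.4803 0.1865 0.0934] 0.0011
lid [0.571  0.2792 0.1212] 0.0014
tick [0.5845 0.2969 0.1256] 0.001
post w [0.5984 0.2318 0.056 ] t [0.5991 0.2307 0.056 ]
grip w [0.4791 0.1878 0.0995] t [0.4794 0.1856 0.0995]
lid w [0.5683 0.2793 0.1265] t [0.5698 0.2774 0.1265]
tick w [0.584  0.2972 0.1265] t [0.5842 0.2962 0.1265]
[270, 204, 21, 30, 427] 0.0997 [0.4797 0.1873] 0.0078
[365, 267, 76, 73, 4332] 0.1263 [0.5699 0.2799] 0.0336
[619, 380, 13, 10, 68] 0.0756 [0.7696 0.5325] 0.0049
```

```bash
python3 -m pendant '{"claw":[0.6,0.6,0.6,0.6,0.6,0.6,0.6,0.6,0.6,0.6,0.6,0.6],"translation":[[0,0,0.01],[0,0,0.01],[0,0,0.01],[0,0,0.01],[0,0,0.01],[0,0,0.01],[0,0,0.01],[0,0,0.01],[0,0,0.01],[0,0,0.01],[0,0,0.01],[0,0,0.01]],"roll":[7.1,7.1,7.1,7.1,7.1,7.1,7.1,7.1,7.1,7.1,7.1,7.1]}' 60
python3 -m pendant '{"claw":[0.6,0.6,0.6],"translation":[[-0.037,0.019,0],[0,0,0],[0,0,0]],"roll":[0,0,0]}'
python3 - <<'E'
from h import *
s=manip.sense();R=Ro.from_rotvec(s["tcp_rot"]).as_matrix();print(s["tool_pos"].round(4),R.round(3).tolist(),s["joint_pos"].round(2))
print("to grip, tool axes",(R.T@(np.array([.4794,.187,.081])-s["tool_pos"])).round(4), "yaw_y",np.degrees(np.arctan2(R[1,1],R[0,1])))
f=manip.grab_frame("wrist");P=cloud(f);b,l=blobs(red(f),80)
for i,st,c in b:
    q=P[l==i];q=q[~np.isnan(q[:,0])]; z=np.percentile(q[:,2],90); q=q[abs(q[:,2]-z)<.004]; c,r=cv2.minEnclosingCircle(q[:,:2].astype(np.float32)); print(st,z.round(4),np.round(c,4),round(r,4))
E
```

```text
time_s: 2.45
tool_pos: [0.4635, 0.2297, 0.1998]
tcp_rot: [-2.373, -2.058, 0.0]
contact_force: [-0.1, 1.0, -0.4]
finger_gap: 0.0514
gripper_force: 0.0
time_s: 2.7
tool_pos: [0.4779, 0.189, 0.2001]
tcp_rot: [-2.369, -2.063, 0.001]
contact_force: [-0.3, 1.1, -0.5]
finger_gap: 0.0513
gripper_force: 0.0
[0.4779 0.189  0.2001] [[0.137, 0.991, -0.001], [0.991, -0.137, -0.0], [-0.0, -0.001, -1.0]] [0.32 0.35 1.96 0.   0.83 0.46]
to grip, tool axes [-0.0018  0.0019  0.1191] yaw_y -7.888619375080159
[412, 0, 144, 133, 15708] 0.1261 [0.5697 0.2801] 0.0337
[310, 217, 26, 47, 1004] 0.0992 [0.4793 0.1876] 0.0079
```

```bash
python3 -m pendant '{"claw":[0.6,0.6,0.6,0.6,0.6,0,0,0,0,0,0],"translation":[[-0.001,0.0015,0.03],[0,0,0.03],[0,0,0.03],[0,0,0.028],[0,0,0],[0,0,0],[0,0,0],[0,0,0],[0,0,0],[0,0,0],[0,0,0]],"roll":[0,0,0,0,0,0,0,0,0,0,0]}' 40
python3 - <<'E'
from h import *
s=manip.sense();g=s["tool_pos"]; R=Ro.from_rotvec(s["tcp_rot"]).as_matrix()
O=np.array([.4957,.2895]); r=g[:2]-O; print(g.round(4),np.hypot(*r),np.degrees(np.arctan2(r[1],r[0])),np.degrees(np.arctan2(R[1,1],R[0,1])))
E
```

```text
time_s: 3.67
tool_pos: [0.4809, 0.1886, 0.084]
tcp_rot: [2.369, 2.062, 0.005]
contact_force: [-0.3, 3.5, 10.3]
finger_gap: 0.0149
gripper_force: 39.6
[0.4809 0.1886 0.084 ] 0.10196328971815975 -98.34355928892029 -7.909972216455141
```

```bash
python3 -m pendant '{"claw":[0,0,0,0,0,0,0,0],"translation":[[0,0.0072,-0.001],[0.0003,0.0072,0],[0.0003,0.0072,0],[0.0003,0.0072,0],[0.0003,0.0072,0],[0.0003,0.0072,0],[0,0,0],[0,0,0]],"roll":[-4,-4,-4,-4,-4,-4,0,0]}' 40
cat > c.py <<'E'
from h import *
s=manip.sense();g=s["tool_pos"]; R=Ro.from_rotvec(s["tcp_rot"]).as_matrix()
O=np.array([.4957,.2895]); r=g[:2]-O; a=np.degrees(np.arctan2(r[1],r[0]));print(g.round(4),"r",np.hypot(*r).round(4),"q",np.radians(-55.3-a).round(3),"tangent",(a+90).round(1),"yaw",np.degrees(np.arctan2(R[1,1],R[0,1])).round(1),"F tool",(R.T@s["contact_force"]).round(1),s["torque"].round(2))
E
python3 c.py
```

```text
time_s: 4.33
tool_pos: [0.5229, 0.1916, 0.0842]
tcp_rot: [1.888, 2.511, 0.002]
contact_force: [-1.1, 4.9, -3.2]
finger_gap: 0.0149
gripper_force: 42.0
[0.5229 0.1916 0.0842] r 0.1016 q 0.334 tangent 15.6 yaw 16.1 F tool [5.  0.3 3.2] [0.96 0.28 0.08]
```

```bash
python3 -m pendant '{"claw":[0,0,0,0,0,0,0,0,0,0,0,0],"translation":[[0.001,0.0027,0],[0,0.0027,0],[0,0.0027,0],[0,0.0027,0],[0,0.0027,0],[0,0.0027,0],[0,0.0027,0],[0,0.0027,0],[0,0.0027,0],[0,0.0027,0],[0,0,0],[0,0,0]],"roll":[-1.5,-1.5,-1.5,-1.5,-1.5,-1.5,-1.5,-1.5,-1.5,-1.5,0,0]}' 60
python3 c.py
```

```text
time_s: 5.33
tool_pos: [0.5469, 0.202, 0.0842]
tcp_rot: [1.543, 2.736, -0.0]
contact_force: [-2.1, -4.1, 1.9]
finger_gap: 0.0143
gripper_force: 58.8
[0.5469 0.202  0.0842] r 0.1014 q 0.076 tangent 30.4 yaw 31.2 F tool [-2.4 -3.9 -1.9] [-0.66  0.38  0.07]
```

```bash
python3 -m pendant '{"claw":[0,0,0,0,0,0,0],"translation":[[0,0.0018,0],[0,0.0018,0],[0,0.0018,0],[0,0.0018,0],[0,0.0018,0],[0,0,0],[0,0,0]],"roll":[-1,-1,-1,-1,-1,0,0]}' 60
python3 c.py
```

```text
time_s: 5.92
tool_pos: [0.5534, 0.2063, 0.0841]
tcp_rot: [-1.422, -2.8, 0.003]
contact_force: [-7.4, -9.9, 6.6]
finger_gap: 0.0143
gripper_force: 59.6
[0.5534 0.2063 0.0841] r 0.1013 q -0.001 tangent 34.8 yaw 36.1 F tool [ -3.7 -11.8  -6.6] [-1.55  1.04 -0.17]
```

```bash
python3 -m pendant '{"claw":[0,0,0,0,0],"translation":[[0,0.0018,0],[0,0.0018,0],[0,0.001,0],[0,0,0],[0,0,0]],"roll":[-1,-1,0,0,0]}' 60
python3 c.py
```

```text
time_s: 6.33
tool_pos: [0.5553, 0.2077, 0.084]
tcp_rot: [-1.372, -2.822, 0.008]
contact_force: [-14.7, -21.7, 16.8]
finger_gap: 0.0143
gripper_force: 61.0
[0.5553 0.2077 0.084 ] r 0.1013 q -0.024 tangent 36.1 yaw 38.1 F tool [ -7.9 -25.1 -16.7] [-3.35  2.24 -0.34]
```

```bash
python3 -m pendant '{"claw":[0,0,0,0,0,0],"translation":[[0,0.001,0],[0,0,0],[0,-0.0025,-0.001],[0,-0.0025,-0.001],[0,0,0],[0,0,0]],"roll":[0,0,0,1,0,0]}' 60
python3 c.py
python3 -m pendant '{"claw":[0,0,0],"translation":[[0,-0.001,0],[0,-0.001,0],[0,0,0]],"roll":[0,0,0]}' 60
python3 c.py
```

```text
time_s: 6.83
tool_pos: [0.5529, 0.2059, 0.0845]
tcp_rot: [-1.398, -2.81, 0.006]
contact_force: [-3.6, -10.4, -20.5]
finger_gap: 0.0143
gripper_force: 60.4
[0.5529 0.2059 0.0845] r 0.1013 q 0.005 tangent 34.4 yaw 37.1 F tool [-6.1 -9.  20.5] [-1.6   0.23 -0.36]
time_s: 7.08
tool_pos: [0.5519, 0.2053, 0.0845]
tcp_rot: [-1.398, -2.811, 0.004]
contact_force: [-0.3, -6.8, -23.0]
finger_gap: 0.0143
gripper_force: 59.9
[0.5519 0.2053 0.0845] r 0.1012 q 0.018 tangent 33.7 yaw 37.1 F tool [-5.3 -4.3 23. ] [-0.92 -0.09 -0.58]
```

```bash
python3 -m pendant '{"claw":[0.5,0.5,0.5,0.5,0.5,0.5,0.5,0.5,0.5,0.5,0.5,0.5],"translation":[[0,0,0],[0,0,0],[0,0,0],[0,0,0],[0,0,-0.02],[0,0,-0.03],[0,0,-0.04],[0,0,-0.04],[0,0,-0.03],[0,0,0],[0,0,0],[0,0,0]],"roll":[0,0,0,0,0,0,0,0,0,0,0,0]}' 60
python3 - <<'E'
from h import *
fs=[]
for n in("wrist","top"):
    f=manip.grab_frame(n);np.savez(f"{n}2.npz",**f);P=cloud(f);b,l=blobs(red(f),40);print(n)
    for i,st,c in b:
        q=P[l==i];q=q[~np.isnan(q[:,0])]; z=np.percentile(q[:,2],90); q=q[abs(q[:,2]-z)<.004]; c,r=cv2.minEnclosingCircle(q[:,:2].astype(np.float32)); print(st,z.round(4),np.round(c,4),round(r,4))
    if n=="wrist": cv2.imwrite("pics/wrist2.png",f["frame"][...,::-1])
O=np.array([.4957,.2895])
E
```

```text
time_s: 8.08
tool_pos: [0.5533, 0.2064, 0.2454]
tcp_rot: [1.399, 2.812, 0.001]
contact_force: [0.2, -0.1, -0.4]
finger_gap: 0.0427
gripper_force: 0.0
wrist
[376, 97, 112, 111, 9624] 0.1261 [0.5764 0.29  ] 0.0334
[305, 202, 22, 38, 671] 0.0993 [0.5527 0.2039] 0.0079
top
[546, 125, 52, 28, 443] 0.1168 [ 0.7024 -0.3048] 0.0351
[173, 223, 42, 27, 526] 0.1279 [0.5706 0.2931] 0.032
```

View pics/wrist2.png

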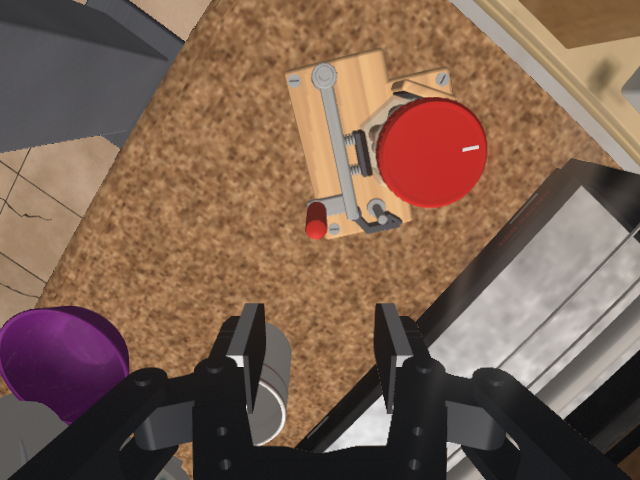

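```bash
cat > t.py <<'E'
from h import *
import sys
f=manip.grab_frame("wrist") if len(sys.argv)<2 else dict(np.load(sys.argv[1]))
b,l=blobs(red(f),2000); i,st,c=b[0]
cn=max(cv2.findContours((l==i).astype(np.uint8),cv2.RETR_EXTERNAL,cv2.CHAIN_APPROX_NONE)[0],key=cv2.contourArea)
h=np.zeros((480,640),np.uint8);cv2.drawContours(h,[cv2.convexHull(cn)],-1,1,-1);h=cv2.erode(h,np.ones((7,7)))
w=((f["frame"].min(-1)>130)&(h>0)).astype(np.uint8);bw,lw=blobs(w,8);print(bw)
P=cloud(f);q=P[(l==i)];q=q[q[:,2]>np.nanpercentile(q[:,2],90)-.004];z=np.median(q[:,2]);C,r=cv2.minEnclosingCircle(q[:,:2].astype(np.float32))
v,u=np.nonzero(lw==bw[0][0]);T=onplane(f,u.mean(),v.mean(),z)[:2];print("top z",z.round(4),"c",np.round(C,4),"tick deg",np.degrees(np.arctan2(*(T-C)[::-1])).round(1))
p=np.array([onplane(f,a,b,z)[:2] for a,b in zip(u,v)]);e=np.linalg.svd(p-p.mean(0))[2][0];print("line dir",np.degrees(np.arctan2(e[1],e[0])).round(1))
E
python3 t.py wrist2.npz
python3 - <<'E'
from h import *
s=manip.sense();R=Ro.from_rotvec(s["tcp_rot"]).as_matrix();print((R.T@(np.array([.5764,.29,.2454])-s["tool_pos"])).round(4),s["joint_pos"].round(2))
E
```

```text
[(1, [462, 145, 17, 7, 60], [470.5, 147.8])]
top z 0.1251 c [0.5764 0.29  ] tick deg 48.6
line dir -130.7
[ 0.0526  0.0693 -0.0012] [ 0.31  0.4   1.74 -0.    1.   -0.34]
```

```bash
python3 -m pendant '{"claw":[1,1,1,1,1,1,1],"translation":[[0.0175,0.0231,0],[0.0175,0.0231,0],[0.0175,0.0231,0],[0,0,0],[0,0,0],[0,0,0],[0,0,0]],"roll":[0,0,0,0,0,0,0]}' 60
python3 - <<'E'
from h import *
s=manip.sense();R=Ro.from_rotvec(s["tcp_rot"]).as_matrix();print((R.T@(np.array([.5766,.2900,.112])-s["tool_pos"])).round(4),s["joint_pos"].round(2))
E
```

```text
time_s: 8.77
tool_pos: [0.5765, 0.2892, 0.2445]
tcp_rot: [-1.4, -2.812, 0.002]
contact_force: [0.5, 0.6, 0.6]
finger_gap: 0.0857
gripper_force: 0.0
[0.0006 0.0008 0.1325] [ 0.42  0.48  1.61 -0.    1.05 -0.23]
```

```bash
python3 -m pendant '{"claw":[1,1,1,1,1,1,1,0,0,0,0,0],"translation":[[0.0005,0.001,0.028],[0,0,0.028],[0,0,0.028],[0,0,0.028],[0,0,0.02],[0,0,0],[0,0,0],[0,0,0],[0,0,0],[0,0,0],[0,0,0],[0,0,0]],"roll":[0,0,0,0,0,0,0,0,0,0,0,0]}' 80
python3 c.py
```

```text
time_s: 9.77
tool_pos: [0.5775, 0.2905, 0.1157]
tcp_rot: [1.399, 2.812, 0.0]
contact_force: [-6.4, -7.4, 14.6]
finger_gap: 0.0644
gripper_force: 84.2
[0.5775 0.2905 0.1157] r 0.0818 q -0.977 tangent 90.7 yaw 37.1 F tool [ -2.   -9.6 -14.6] [-1.26  1.32  0.  ]
```

```bash
python3 -m pendant '{"claw":[0,0,0,0],"translation":[[0,-0.001,-0.002],[0,0,0],[0,0,0],[0,0,0]],"roll":[0,0,0,0]}' 100
python3 c.py
```

```text
time_s: 10.1
tool_pos: [0.5773, 0.2905, 0.1165]
tcp_rot: [1.399, 2.812, 0.001]
contact_force: [-2.4, -3.5, 6.5]
finger_gap: 0.0637
gripper_force: 114.8
[0.5773 0.2905 0.1165] r 0.0816 q -0.977 tangent 90.7 yaw 37.1 F tool [-1.3 -4.  -6.5] [-0.71  0.47  0.09]
```

```bash
python3 -m pendant '{"claw":[0,0,0,0,0,0,0,0,0,0,0,0],"translation":[[0,-0.0005,-0.001],[0,0,0],[0,0,0],[0,0,-0.0002],[0,0,0],[0,0,0],[0,0,-0.0002],[0,0,0],[0,0,0],[0,0,-0.0002],[0,0,0],[0,0,0]],"roll":[-2,-4,-4,-4,-4,-4,-4,-4,-4,-4,0,0]}' 100
python3 c.py; python3 t.py
```

```text
time_s: 11.1
tool_pos: [0.5771, 0.2905, 0.1175]
tcp_rot: [0.411, 3.113, 0.001]
contact_force: [2.2, 0.9, -1.0]
finger_gap: 0.0637
gripper_force: 114.0
[0.5771 0.2905 0.1175] r 0.0814 q -0.978 tangent 90.7 yaw 75.0 F tool [-1.9  1.4  1. ] [ 0.06 -0.27  0.  ]
[(1, [370, 345, 29, 10, 160], [384.1, 349.9])]
top z 0.1263 c [0.5769 0.2909] tick deg 85.3
line dir -94.1
```

```bash
python3 -m pendant '{"claw":[0,0,0,0,0,0],"translation":[[0,0,0],[0,0,-0.0002],[0,0,0],[0,0,-0.0002],[0,0,0],[0,0,-0.0002]],"roll":[-4,-4,-4,-4,-4,-4]}' 100
python3 c.py
python3 -m pendant '{"claw":[0,0,0,0,0],"translation":[[0,0,0],[0,0,0],[0,0,0],[0,0,0],[0,0,0]],"roll":[-4,-4,-1.5,0,0]}' 100
python3 c.py;python3 t.py
```

```text
time_s: 11.65
tool_pos: [0.5768, 0.2904, 0.118]
tcp_rot: [-0.25, 3.131, 0.001]
contact_force: [0.8, 0.7, 3.3]
finger_gap: 0.0639
gripper_force: 114.3
[0.5768 0.2904 0.118 ] r 0.0811 q -0.976 tangent 90.6 yaw 99.1 F tool [-0.9  0.6 -3.3] [-0.01 -0.05 -0.29]
time_s: 12.07
tool_pos: [0.577, 0.2905, 0.1184]
tcp_rot: [-0.504, 3.099, 0.001]
contact_force: [0.3, -0.1, 8.4]
finger_gap: 0.0639
gripper_force: 114.9
[0.577  0.2905 0.1184] r 0.0813 q -0.977 tangent 90.7 yaw 108.5 F tool [-0.2 -0.2 -8.4] [-0.03  0.08  0.07]
[]Traceback (most recent call last):
  File "t.py", line 9, in <module>
    v,u=np.nonzero(lw==bw[0][0]);T=onplane(f,u.mean(),v.mean(),z)[:2];print("top z",z.round(4),"c",np.round(C,4),"tick deg",np.degrees(np.arctan2(*(T-C)[::-1])).round(1))
                       ~~^^^
IndexError: list index out of range
```

```bash
python3 -m pendant '{"claw":[0,0,0,0,0],"translation":[[0,0,-0.002],[0,0,-0.002],[0,0,-0.002],[0,0,0],[0,0,0]],"roll":[0,0,0,0,0]}' 100
python3 c.py
```

```text
time_s: 12.53
tool_pos: [0.5763, 0.2901, 0.1236]
tcp_rot: [0.507, -3.1, 0.0]
contact_force: [-0.1, -0.5, -0.7]
finger_gap: 0.0637
gripper_force: 114.0
[0.5763 0.2901 0.1236] r 0.0806 q -0.973 tangent 90.5 yaw 108.6 F tool [ 0.3 -0.4  0.7] [-0.02 -0.02  0.01]
```

```bash
python3 -m pendant '{"claw":[0,0,0,0,0,0,0,0,0],"translation":[[0,0,-0.005],[0,0,-0.005],[0,0,-0.005],[0,0,-0.005],[0,0,-0.005],[0,0,-0.001],[0,0,0],[0,0,0],[0,0,0]],"roll":[0,0,0,0,0,0,0,0,0]}' 100
python3 c.py
python3 - <<'E'
from h import *
f=manip.grab_frame("side");b,l=blobs(red(f));P=cloud(f)
for i,st,c in b:
    q=P[l==i];q=q[~np.isnan(q[:,0])];print(st,c,np.median(q,0).round(3),np.percentile(q[:,2],[1,99]).round(4))
g=manip.grab_frame("wrist")
s=cv2.resize(f["frame"][100:260,240:420],None,fx=2.5,fy=2.5,interpolation=cv2.INTER_CUBIC)
w=cv2.resize(g["frame"],(350,262)); im=np.zeros((400,800,3),np.uint8);im[:,:450]=s;im[:262,450:]=w
cv2.imwrite("pics/end.png",im[...,::-1])
E
```

```text
time_s: 13.28
tool_pos: [0.5762, 0.2901, 0.1493]
tcp_rot: [0.507, -3.1, 0.0]
contact_force: [0.2, -0.3, -0.6]
finger_gap: 0.0643
gripper_force: 114.1
[0.5762 0.2901 0.1493] r 0.0805 q -0.973 tangent 90.4 yaw 108.6 F tool [-0.1 -0.4  0.6] [-0.03  0.04  0.06]
[315, 128, 25, 26, 549] [327.6, 140.5] [0.564 0.276 0.157] [0.1401 0.1595]
[329, 191, 10, 32, 269] [333.8, 206.1] [0.552 0.197 0.077] [0.0461 0.0987]
[600, 383, 40, 97, 1812] [618.2, 421.1] [ 0.72  -0.311  0.099] [-0.0013  0.1188]
```

View pics/end.png

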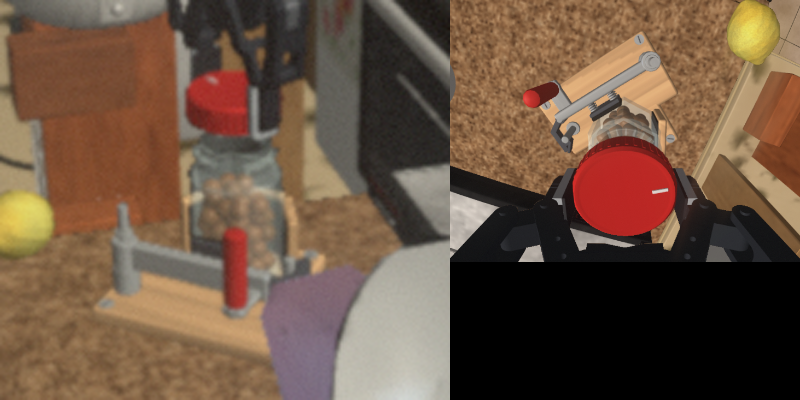

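The lid is held level with its skirt at z ≈ 0.140, about 2 cm above the rim. The jar is still seated and the hook is still behind the post.

```bash
python3 -c "
from bench import manip
print(manip.hand_in())"
```

```text
the job is handed in; nothing more can be done
None
```

The job is handed in after about 13 s: the jar is clamped with the hook behind the post, and the lid is unscrewed and held level about 2 cm straight above the jar's mouth; I never went near the bowl, mug or shaker.

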